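# Park the lamp cart, snap the terminal cover shut, let the brake off

## Task

Before pressing on anything, park the cart: pull the brake lever back to its third notch, the one with the green mark, without letting it click past that notch, and let go of it. Then press the hinged blue cover of the terminal box down until it snaps and stays shut. Finally push the red release button and keep it down until the brake lever has swung all the way back to rest, and leave the other things on the cart where they are.

Things in the scene. Friction and masses are not known exactly. Their poses are not given: they have to be found in the camera images.
- brake_stand: Brake stand fixed to the cart top: foot 220 x 110 mm, grey housing 180 x 80 mm, 85 mm high, both centred at x = -30 mm. Origin: on the cart top straight below the lever's pivot; x points from its front (button end) to its back, z up. Two dark 45 mm radius discs beside the lever carry a rim mark per notch, in the order reached: white, white, green, white. Its yaw and side vary.
- brake_pivot (a point): Centre of the lever's pivot axle, 85 mm above the cart top; the axle runs along the stand's y.
- brake_lever (a joint): Angle (rad): 0 = rest, leaning 0.95 from vertical to the stand's +x (back); grows as its top is pulled towards the stand's -x (front). Notches at 0.28, 0.54, 0.80 (third, green) and 1.06. The pawl clicks in as a notch is passed; let go, the lever springs back onto it. Pull 2 to 7 N. While the button is held down it returns to 0 in about 1 s; let up early, it catches in a lower notch.
- brake_grip (a point): Centre of the black grip bar across the lever's top: 18 mm in diameter, 96 mm long along the stand's y, 140 mm from the pivot. At rest 114 mm behind the pivot and 166 mm above the cart top; at the third notch 21 mm behind it and 223 mm high. A 16 x 14 mm steel shank runs from its middle to the pivot. It can be hooked from behind with closed fingers.
- release_button (a joint): Travel of the red release button (m): 0 up, 0.008 fully down. The pawl is part of it, so it bobs as the lever clicks. It frees the lever when pressed 6 mm or more; 2.4 N to start, 5.6 N fully down.
- release_top (a point): Centre of the red button's top face: 28 mm in diameter, on the housing 90 mm in front (-x) of the pivot, 99 mm above the cart top when up; pressed straight down. A 3 mm high black collar, 44 mm wide, surrounds it.
- terminal_box: Grey steel terminal box fixed to the cart top, 130 x 110 x 45 mm, with a white porcelain terminal block and brass strips inside. Origin: centre of its underside; x points from the front (catch side) to the hinge side, z up. Its yaw varies and it may stand left or right.
- cover_hinge (a point): Middle of the cover's hinge axis, along the box's y: 65 mm behind (+x) the box's centre, 47 mm above the cart top.
- cover (a joint): Opening angle of the blue cover (rad): 0 = shut and flat, 1.57 = upright. It starts between 0.9 and 1.35 and stands by itself; a light spring lifts it again from near shut unless the catch has snapped. The spring catch at the middle of the front edge snaps in at about 0.01 rad (some 5 to 9 N at that edge) and then holds it below 0.02.
- cover_edge (a point): Middle of the free front edge of the cover, on its outer (upper) face beside the yellow strip; 134 mm from the hinge, 51 mm above the cart top when shut. The cover is 134 x 114 x 5 mm, its outer face 4 mm outside the hinge axis.
- bulb_tube: Red plastic bulb carry tube with black square ends, 290 x 80 x 80 mm, lying along its x (bystander). Origin: centre of its underside.
- heat_collar: Finned nickel heat sink collar, 66 mm in diameter, 45 mm high (bystander). Origin: centre of its underside.
- contact_plate: Tarnished silver contact plate, about 71 x 34 x 5 mm, lying flat (bystander). Origin: underside.
- screwdriver: Screwdriver lying along its x (bystander). Origin: underside.
- cleaner_can: Can of contact cleaner, 60 mm in diameter, 170 mm high (bystander). Origin: centre of its underside.
- parts_tray: Black parts tray, 110 x 150 x 35 mm (bystander). Origin: centre of its underside.
Things that resemble listed ones, but are neither listed nor needed, are in the scene too. What is shaped like the terminal_box but brown or turquoise is not meant.

How it is judged:
By the outcome, as a careful person would: the job done as asked, in the order asked, and still so for the second after the job is handed in, with the robot touching nothing.
It also fails if it takes over 64 s, if anything falls off the work surface, if the arm or the gripper's body presses on something with over 40 N, if the wrist force passes 120 N, or if a joint passes its speed limit or range.

## Robot

A 6-joint arm with a two-finger parallel gripper is mounted at the origin on the work surface. World frame = base frame: x ahead of the robot, y to its left, z up, the work surface at z = 0. Lengths are in m, angles in rad, forces in N, time in s.
With the tool pointing down it reaches from about 0.425 to 0.95 m from the base axis. Payload 3.5 kg.
Tool frame: the origin (TCP) lies midway between the tips of the shut fingers; the grasp point (between the pads) lies 19 mm behind it; z points along the fingers, y is the direction in which the jaws open and shut (so a half turn about z gives the same grasp; the last joint's range is limited). The gripper opens to 85 mm and grips with 20 to 120 N. Pads are 22 mm wide; open, the fingers measure 114 mm over their backs; the gripper's body (76 mm by 85 mm) begins 54 mm behind the grasp point. The pads swing forward as they close: fully open they stand 13 mm farther back than shut.
Start: joints at [-1.402, 0.286, 1.577, -0, 1.279, -0.15], TCP at [0.212, -0.641, 0.231] pointing down, gripper open.
Joint ranges: [-2.77, 2.77], [-0.9, 2.22], [0.21, 2.48], [-1.53, 4.67], [0.24, 2.81], [-2.84, 2.84]. Speed limits (rad/s): [2.79, 2.79, 3.14, 3.14, 3.14, 3.14].

## Interface

Orientations are given as a unit quaternion [x, y, z, w].
In Python, from plant import * gives the robot as it stands.
- The arm moves only by the shell command python3 -m jog 'ROWS' [FORCE]. ROWS is a JSON object of lists of equal length, an entry for each row: "travel": the shift along the world's x, y, z in mm, a list of three; "dr": the turn, a rotation vector about the world's x, y, z in degrees, a list of three; "jaw": the closure in counts, from 0 (fully open) to 255 (shut). In form: {"travel": [[x, y, z], ...], "dr": [[wx, wy, wz], ...], "jaw": [jaw, ...]}. A call has 1 to 5 rows; each row shifts and turns the commanded pose from where the row before left it; what a row does not reach is not made up. A row lasts 1/12 s, in which the tool goes at most 41.7 mm and 7.16 degrees, less where a joint would pass 70% of its speed; a pose out of reach is approached as far as the arm can. A call is refused whole if a number of a shift passes 41.7 or a number of a turn 7.16, either way. A call with a gripper value outside its range is refused whole. The fingers move at their own pace and stop on an object; FORCE is the grip in N (left out, the last holds). Time passes only in rows, so rows that do not move let the fingers close. It gives the time, the measured TCP pose, the force and the opening at its end, in the units of the state.
- get_state(): the state, without advancing time (a new reading comes with each control period).
- read_camera(name): name is "scene" or "top" or "wrist"; returns the picture (400x640x3 uint8, red, green, blue); there is no depth.
- camera_info(name): a dict with "K" (3x3 intrinsics, pixels), "k1" (the pictures are not rectified: a ray, as slopes to the right and down, at radius r is drawn at 1 + k1 r^2 times it, then the intrinsics apply), "R" (3x3) and "t" (3): a world point X has camera coordinates R X + t; the wrist camera has in their place "mount" (4x4, takes a point from camera to tool coordinates, whose origin is the TCP and whose axes are the flange's). Camera axes: x right, y down, z forward; pixel columns grow to the right and rows downward; lengths in m; the calibration is good to about 2 mm. A picture is of the moment at which its call begins: read the wrist's pose just before it. camera_info takes no time and is no camera call.
- sign_off(): hands the job in, once; it reports no verdict.
The state is a dict: "time": time; "qpos": joint angles; "dq": joint speeds; "joint_efforts": joint torques, N m; "eef_pos": TCP position; "tcp_rot": TCP orientation; "contact_force": force on the tool from outside, world axes, zero at the start; "wrist_torque": the same for the moment, N m; "opening": opening from 0.0 (shut) to 1.0 (fully open).
Only numpy, scipy, OpenCV 4.12 (cv2) and the standard library are available. Lean on these libraries where they do the work, as an engineer would, in place of code of your own. Each camera call takes 0.05 s, during which the arm holds its last target. There are 200 camera calls.

## Working session

There is one attempt and no reset: what is moved stays moved. The work goes in short steps, Python scripts to look and compute and a shell command to move; the robot and the scene stay as the last step left them, time stands still between calls to the robot, and variables do not carry over. Pictures are saved under pics/ and viewed, about 8 in all and at most 12, crops included, and the job is handed in when it is done.

```bash
mkdir -p pics
python3 - <<'E'
from plant import *
import cv2
s=get_state();print(s)
for n in("scene","top"):
    im=read_camera(n);cv2.imwrite(f"pics/{n}0.png",im[:,:,::-1]);i=camera_info(n);print(n,i)
print(camera_info("wrist"))
E
```

```text
{'time': 0.0, 'qpos': array([-1.40201211e+00,  2.87253165e-01,  1.57816748e+00,  1.23970938e-05,
        1.27860374e+00, -1.49974144e-01]), 'dq': array([ 5.31983802e-05,  4.82568246e-04, -5.52540204e-04, -6.10750281e-04,
       -6.85802382e-04, -5.60720486e-04]), 'joint_efforts': array([-5.30910675e-04, -4.05985022e+01, -2.92623639e+01, -1.85881718e-04,
        5.94663681e-03, -9.82505064e-07]), 'eef_pos': array([ 0.21147308, -0.64032914,  0.229894  ]), 'tcp_rot': array([ 9.87325556e-01,  1.58703398e-01, -5.50167265e-06, -1.21586369e-03]), 'contact_force': array([-0.30562866,  0.32672964,  0.17713959]), 'wrist_torque': array([ 0.02687715,  0.01645035, -0.06897513]), 'opening': 1.0037484520028526}
scene {'K': array([[409.48842742,   0.        , 317.36119701],
       [  0.        , 409.48842742, 204.26240815],
       [  0.        ,   0.        ,   1.        ]]), 'k1': -0.005087558878358523, 'R': array([[-0.38439919,  0.92315283, -0.00511017],
       [ 0.72196079,  0.29716416, -0.62487285],
       [-0.57533458, -0.24388996, -0.78070981]]), 't': array([ 0.20541578, -0.26973008,  1.524732
[... 242 characters left out ...]
205503 ],
       [-0.98654812, -0.01318417, -0.1629386 ],
       [ 0.16316704, -0.01864996, -0.98642217]]), 't': array([-0.04038642,  0.51047455,  1.37846744])}
{'K': array([[349.84818414,   0.        , 321.22577279],
       [  0.        , 349.84818414, 195.43689273],
       [  0.        ,   0.        ,   1.        ]]), 'k1': -0.05619639805288605, 'mount': array([[-5.03079807e-04, -9.57440686e-01, -2.88629658e-01,
         7.44109746e-02],
       [ 9.99998177e-01, -1.01335939e-03,  1.61851911e-03,
        -1.06381089e-03],
       [-1.84212162e-03, -2.88628318e-01,  9.57439450e-01,
        -1.42943288e-01],
       [ 0.00000000e+00,  0.00000000e+00,  0.00000000e+00,
         1.00000000e+00]])}
```

View pics/scene0.png

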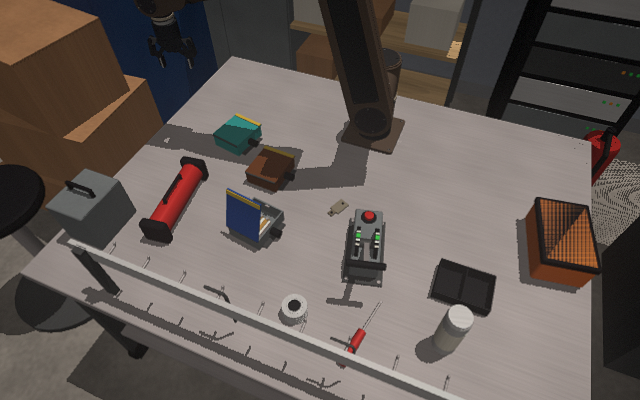

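View pics/top0.png

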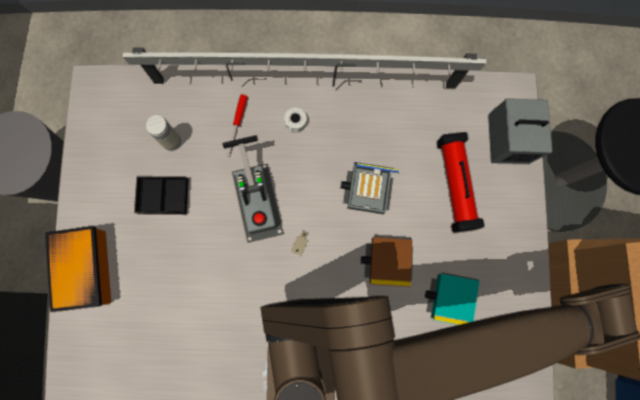

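Scene picture: the grey box with the blue cover is at (255,218), the brake stand at (365,245) with the red button at (369,216). Top picture: box at (370,187), stand at (257,200), grip at (240,142), button at (259,218). Lookalikes for the box in the top picture are the brown one (390,260) and the turquoise one (455,298). I choose the one with the blue cover and check it in close crops.

```bash
python3 - <<'E'
import cv2
a=cv2.imread("pics/top0.png")[125:250,215:410];cv2.imwrite("pics/c1.png",cv2.resize(a,None,fx=4,fy=4,interpolation=cv2.INTER_CUBIC))
a=cv2.imread("pics/scene0.png")[180:315,215:400];cv2.imwrite("pics/c2.png",cv2.resize(a,None,fx=4,fy=4,interpolation=cv2.INTER_CUBIC))
E
cat > h.py <<'E'
from plant import *
import numpy as np,cv2
from scipy.spatial.transform import Rotation as Ro
def cam(n,s=None):
    i=camera_info(n)
    if n=="wrist":
        T=np.eye(4);T[:3,:3]=Ro.from_quat(s["tcp_rot"]).as_matrix();T[:3,3]=s["eef_pos"]
        W=np.linalg.inv(T@i["mount"]);return i["K"],i["k1"],W[:3,:3],W[:3,3]
    return i["K"],i["k1"],np.array(i["R"]),np.array(i["t"])
def ray(c,px):
    K,k,R,t=c
    p=cv2.undistortPoints(np.array([[px]],float),K,np.array([k,0,0,0,0.]))[0,0]
    return -R.T@t, R.T@np.array([p[0],p[1],1])
def atz(c,px,z):
    o,d=ray(c,px);return o+d*(z-o[2])/d[2]
def proj(c,X):
    K,k,R,t=c
    return cv2.projectPoints(np.atleast_2d(X).astype(float),cv2.Rodrigues(R)[0],t,K,np.array([k,0,0,0,0.]))[0][:,0]
E
```

```text
(no output)
```

View pics/c1.png

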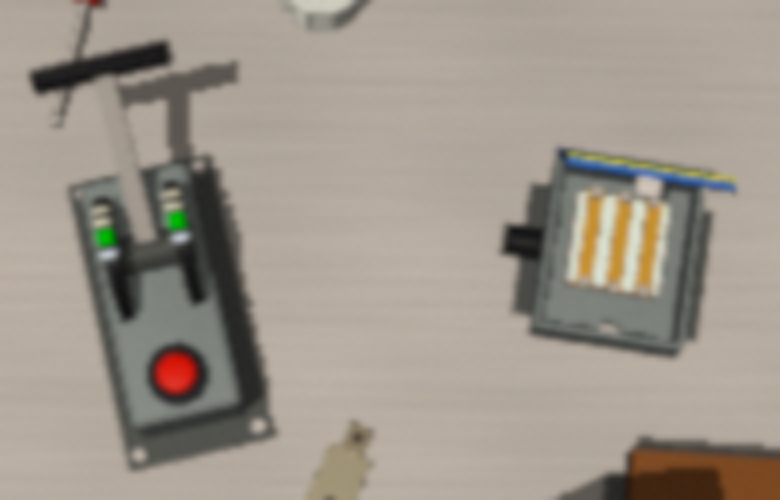

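View pics/c2.png

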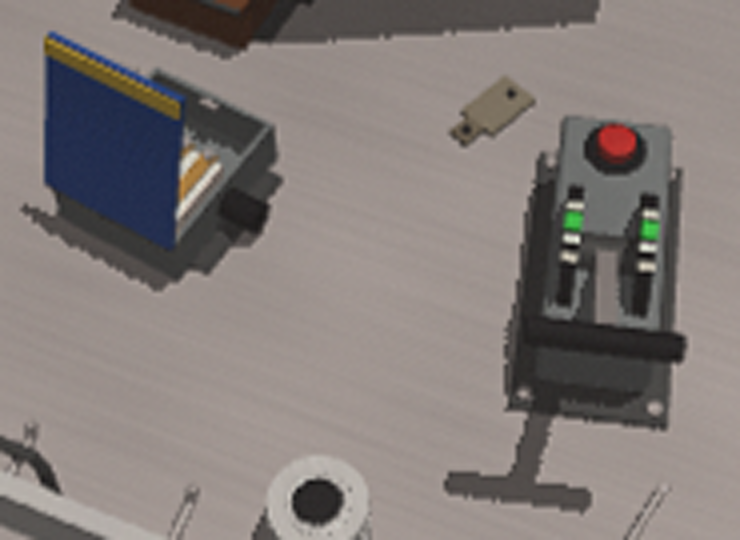

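The crops confirm the choice: the blue cover with its yellow strip stands almost upright, with the hinge at the far side. In crop c1 the button is at (176,373) and the grip runs from (32,84) to (170,52). Next I fit the poses.

```bash
cat > fit.py <<'E'
from h import *
from scipy.optimize import least_squares
T,S=cam("top"),cam("scene")
t=lambda u,v:((u+.5)/4-.5+215,(v+.5)/4-.5+125)
s=lambda u,v:((u+.5)/4-.5+215,(v+.5)/4-.5+180)
def loc(p,L):
    c,sn=np.cos(p[2]),np.sin(p[2]);L=np.atleast_2d(L)/1000.
    return np.c_[p[0]+c*L[:,0]-sn*L[:,1],p[1]+sn*L[:,0]+c*L[:,1],L[:,2]]
# stand: (cam, px, local)
A=[(T,t(176,373),(-90,0,99)),(T,t(32,84),(114,48,170)),(T,t(170,52),(114,-48,170)),
(T,t(139,455),(-132,47,10)),(T,t(262,426),(-132,-47,10)),(T,t(78,192),(72,47,10)),(T,t(203,163),(72,-47,10)),
(S,s(617,144),(-90,0,99)),(S,s(528,330),(114,-48,166)),(S,s(683,347),(114,48,166))]
f=lambda p:np.concatenate([(proj(c,loc(p,L))[0]-px) for c,px,L in A])
r=least_squares(f,[.75,.15,0.],loss="soft_l1");P=r.x
print("stand",P,np.degrees(P[2]));print(f(P).reshape(-1,2).round(1))
for n,L in dict(grip=(114,0,166),grip3=(21,0,223),button=(-90,0,99)).items():print(n,loc(P,L)[0].round(4))
def B(p):
    a=p[3];ca,sa=np.cos(a),np.sin(a)
    e=lambda y:(65-134*ca+4*sa,y,47+134*sa+4*ca)
    h=lambda y:(65+4*sa,y,47+4*ca)
    return [(T,t(562,149),e(57)),(T,t(736,180),e(-57)),(S,s(45,42),e(-57)),(S,s(183,108),e(57)),
    (S,s(45,187),h(-57)),(S,s(176,247),h(57)),(T,t(533,330),(-65,55,45)),(T,t(677,352),(-65,-55,45)),(S,s(274,125),(-65,55,45))]
g=lambda p:np.concatenate([(proj(c,loc(p,L))[0]-px) for c,px,L in B(p)])
r=least_squares(g,[.75,-.1,0.,1.2],loss="soft_l1");Q=r.x
print("box",Q,np.degrees(Q[2]));print(g(Q).reshape(-1,2).round(1))
a=Q[3]
print("edge",loc(Q,B(Q)[0][2])[0],loc(Q,(65-134*np.cos(a)+4*np.sin(a),0,47+134*np.sin(a)+4*np.cos(a)))[0],"hinge",loc(Q,(65,0,47)),"shut edge",loc(Q,(-69,0,51)))
np.save("P.npy",P);np.save("Q.npy",Q)
print("collar",atz(T,(294,117),.045),"sd",atz(T,(236,125),.02),atz(T,(231,155),.02),"rail",atz(T,(240,60),.12),atz(T,(240,75),.0),"can",atz(T,(156,125),.17))
E
python3 fit.py
```

```text
stand [0.53800377 0.14185887 0.25441564] 14.576942390844998
[[-0.  -0.1]
 [-0.7 -0.2]
 [-0.5 -0.4]
 [-0.4  0.9]
 [ 0.   0.5]
 [-0.2  0.5]
 [-0.9  0.4]
 [-1.5 -1. ]
 [-2.1  0.4]
 [-0.8  1. ]]
grip [0.6483 0.1706 0.166 ]
grip3 [0.5583 0.1471 0.223 ]
button [0.4509 0.1192 0.099 ]
box [ 0.54917461 -0.19217275 -0.13017082  1.316989  ] -7.458238456744067
[[-0.1  0.9]
 [-1.3 -0.7]
 [-0.6 -0.4]
 [-0.8 -0.6]
 [ 0.3 -0.2]
 [-0.6  1.1]
 [-1.2  0.1]
 [ 0.3 -0.1]
 [ 0.1 -0.4]]
edge [ 0.59150103 -0.1402274   0.17771147] [ 0.58410223 -0.19674516  0.17771147] hinge [[ 0.61362469 -0.20060998  0.047     ]] shut edge [[ 0.48075837 -0.18321631  0.051     ]]
collar [0.76209112 0.02770897 0.045     ] sd [0.74298709 0.20356191 0.02      ] [0.64910334 0.2148097  0.02      ] rail [0.90794591 0.18564017 0.12      ] [0.91397552 0.20098204 0.        ] can [0.69232189 0.40041157 0.17      ]
```

Both fits hold to about 1 px. With closed fingers I approach above the spot behind the grip, at stand x = 150 mm.

```bash
python3 -m jog '{"travel":[[0,0,30],[0,0,30],[20,34,0],[20,34,0],[20,34,0]],"dr":[[0,0,-3.7],[0,0,0],[0,0,0],[0,0,0],[0,0,0]],"jaw":[255,255,255,255,255]}' 30
for i in 1 2 3 4; do python3 -m jog '{"travel":[[20,34.2,0],[20,34.2,0],[20,34.2,0],[20,34.2,0],[20,34.2,0]],"dr":[[0,0,0],[0,0,0],[0,0,0],[0,0,0],[0,0,0]],"jaw":[255,255,255,255,255]}' >/dev/null; done
python3 -m jog '{"travel":[[10,34,0],[0,0,0]],"dr":[[0,0,0],[0,0,0]],"jaw":[255,255]}'
python3 - <<'E'
from h import *
P=np.load("P.npy")
s=get_state();R=Ro.from_quat(s["tcp_rot"]).as_matrix();print(np.degrees(np.arctan2(R[1,0],R[0,0])),R[:,2])
c,n=np.cos(P[2]),np.sin(P[2])
print("target",P[:2]+150e-3*np.array([c,n]),s["eef_pos"])
im=read_camera("wrist");cv2.imwrite("pics/w1.png",im[:,:,::-1])
E
```

```text
time: 0.52
eef_pos: [0.2717, -0.5381, 0.2914]
tcp_rot: [0.992, 0.126, 0.0, 0.0]
contact_force: [0.3, -0.7, 0.5]
opening: 0.298
time: 2.35
eef_pos: [0.6819, 0.1851, 0.2894]
tcp_rot: [0.992, 0.129, -0.001, -0.001]
contact_force: [0.0, -0.9, 0.7]
opening: 0.001
14.874417331491367 [-0.00175255  0.00263091 -0.999995  ]
target [0.68317535 0.17961085] [0.6819269  0.1850609  0.28943098]
```

View pics/w1.png

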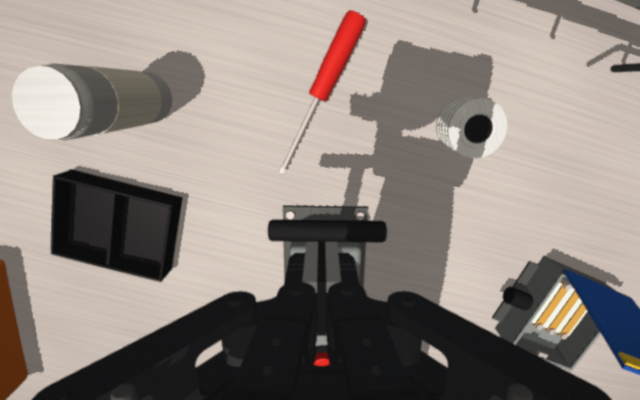

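The wrist view shows the grip bar running from (270,231) to (385,231), with the shank at x=322, centred ahead of the fingers.

Run:
```python
from h import *
P=np.load("P.npy");s=get_state();C=cam("wrist",s)
M=np.array([[np.cos(P[2]),np.sin(P[2])],[-np.sin(P[2]),np.cos(P[2])]])
for u in((270,231),(385,231),(327,231)):
    X=atz(C,u,.167);print(X,M@(X[:2]-P[:2]))
print("tcp local",M@(s["eef_pos"][:2]-P[:2]),"tip px",proj(C,s["eef_pos"]))
```

```text
[0.635395   0.21440383 0.167     ] [0.11251436 0.04569837]
[0.65939495 0.12324027 0.167     ] [ 0.11279773 -0.04857099]
[0.64732855 0.16926296 0.167     ] [ 0.11270273 -0.00099287]
tcp local [0.1490375  0.00310978] tip px [[323.20845397 261.45904572]]
```

```bash
python3 -m jog '{"travel":[[0.7,-3,-35],[0,0,-35],[0,0,-36],[0,0,-36],[0,0,0]],"dr":[[0,0,0],[0,0,0],[0,0,0],[0,0,0],[0,0,0]],"jaw":[255,255,255,255,255]}'
python3 -m jog '{"travel":[[-14.5,-3.8,0],[-9,-2.3,10.5],[-9,-2.3,10.5],[-10.7,-2.8,8.5],[-10.7,-2.8,8.5]],"dr":[[0,0,0],[0,0,0],[0,0,0],[0,0,0],[0,0,0]],"jaw":[255,255,255,255,255]}'
python3 -m jog '{"travel":[[-12.2,-3.2,6.3],[-12.2,-3.2,6.3],[0,0,0]],"dr":[[0,0,0],[0,0,0],[0,0,0]],"jaw":[255,255,255]}'
cat > chk.py <<'E'
from h import *
import sys
P=np.load("P.npy");s=get_state()
M=np.array([[np.cos(P[2]),np.sin(P[2])],[-np.sin(P[2]),np.cos(P[2])]])
print("t",s["time"],"tcp local",M@(s["eef_pos"][:2]-P[:2]),s["eef_pos"],"F",s["contact_force"])
for n in sys.argv[2:]:
    im=read_camera(n);cv2.imwrite(f"pics/{n}{sys.argv[1]}.png",im[:,:,::-1])
E
python3 chk.py 2 top scene wrist
python3 - <<'E'
import cv2,numpy as np
f=lambda p,x,y:cv2.resize(cv2.imread(p)[y:y+125,x:x+95],None,fx=4,fy=4,interpolation=cv2.INTER_CUBIC)
cv2.imwrite("pics/d2.png",np.hstack([f("pics/top2.png",215,125),f("pics/scene2.png",320,180)]))
E
```

```text
time: 2.82
eef_pos: [0.6762, 0.1742, 0.1386]
tcp_rot: [0.992, 0.126, -0.009, 0.0]
contact_force: [-1.5, 0.6, -2.6]
opening: -0.0
time: 3.23
eef_pos: [0.6316, 0.162, 0.191]
tcp_rot: [0.992, 0.126, 0.006, -0.0]
contact_force: [12.2, 3.1, -9.5]
opening: -0.003
time: 3.48
eef_pos: [0.6066, 0.1556, 0.2059]
tcp_rot: [0.992, 0.126, 0.006, -0.0]
contact_force: [6.4, 2.8, 4.3]
opening: -0.0
t 3.4833 tcp local [ 0.06982263 -0.00395964] [0.60657541 0.15559964 0.20594807] F [6.37139875 2.78398053 4.33640958]
```

View pics/d2.png

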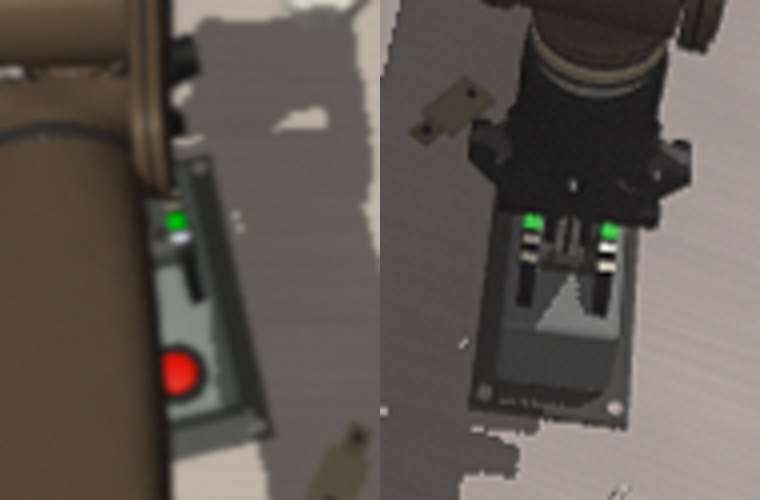

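The arm hides the lever from both fixed cameras, so I use the wrist picture.

View pics/wrist2.png

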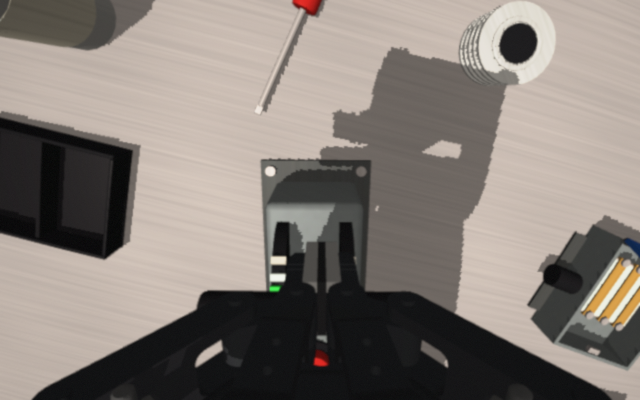

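```bash
for i in 1 2; do python3 -m jog '{"travel":[[-6.6,-1.7,0.4],[-6.6,-1.7,0.4],[-6.6,-1.7,0.4],[0,0,0]],"dr":[[0,0,0],[0,0,0],[0,0,0],[0,0,0]],"jaw":[255,255,255,255]}'; python3 chk.py 3; done
```

```text
time: 3.97
eef_pos: [0.5882, 0.1506, 0.2073]
tcp_rot: [0.992, 0.126, 0.007, 0.0]
contact_force: [3.0, 1.9, 3.5]
opening: 0.002
t 3.9667 tcp local [ 0.05079788 -0.00417741] [0.58821786 0.15060073 0.2073336 ] F [3.03095883 1.93715735 3.49893492]
time: 4.3
eef_pos: [0.5668, 0.1454, 0.2049]
tcp_rot: [0.992, 0.126, 0.005, 0.0]
contact_force: [8.7, 2.2, 3.4]
opening: -0.002
t 4.3 tcp local [ 0.02871627 -0.00382855] [0.56675925 0.14538087 0.20489891] F [8.65048337 2.213367   3.43068332]
```

```bash
python3 -m jog '{"travel":[[8,2,0],[12,3,0],[15,4,0],[25,7,0],[20,5,35]],"dr":[[0,0,0],[0,0,0],[0,0,0],[0,0,0],[0,0,0]],"jaw":[255,255,255,255,255]}'
python3 -m jog '{"travel":[[20,5,35],[20,5,35],[0,0,0]],"dr":[[0,0,0],[0,0,0],[0,0,0]],"jaw":[255,255,255]}'
python3 chk.py 4 wrist scene
```

```text
time: 4.72
eef_pos: [0.6393, 0.1657, 0.2266]
tcp_rot: [0.992, 0.127, -0.011, -0.0]
contact_force: [-1.4, 0.6, -2.4]
opening: -0.001
time: 4.97
eef_pos: [0.6883, 0.1766, 0.3152]
tcp_rot: [0.992, 0.127, 0.005, 0.0]
contact_force: [-0.2, -0.2, 2.1]
opening: -0.002
t 4.9667 tcp local [ 0.15423589 -0.0041723 ] [0.68832498 0.17663895 0.31524467] F [-0.20818566 -0.19289089  2.05954954]
```

View pics/wrist4.png

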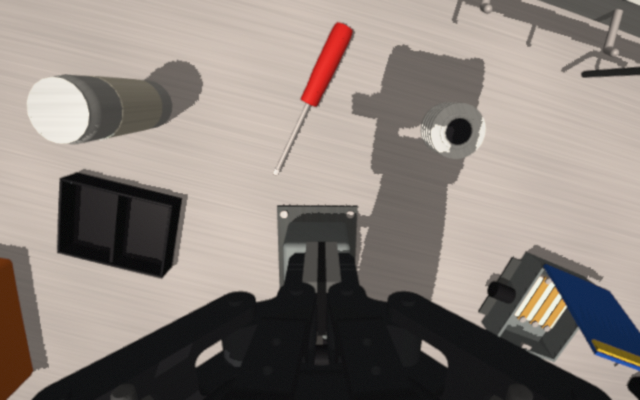

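The fingers hide the bar here, so I move over behind the cover, which clears the fixed cameras' view of the lever.

```bash
python3 -m jog '{"travel":[[-6,-38,0],[-6,-38,0],[-6,-38,0],[-6,-38,0],[-6,-38,0]],"dr":[[0,0,-7.1],[0,0,-7.1],[0,0,-7.1],[0,0,-1],[0,0,0]],"jaw":[255,255,255,255,255]}'
python3 -m jog '{"travel":[[-6,-38,0],[-6,-38,0],[-6,-38,0],[-6,-38,0],[-6,-37,0]],"dr":[[0,0,0],[0,0,0],[0,0,0],[0,0,0],[0,0,0]],"jaw":[255,255,255,255,255]}'
python3 -m jog '{"travel":[[0,0,0]],"dr":[[0,0,0]],"jaw":[255]}'
python3 chk.py 5 top scene
python3 - <<'E'
import cv2,numpy as np
f=lambda p,x,y:cv2.resize(cv2.imread(p)[y:y+125,x:x+95],None,fx=4,fy=4,interpolation=cv2.INTER_CUBIC)
cv2.imwrite("pics/d5.png",np.hstack([f("pics/top5.png",215,125),f("pics/scene5.png",320,180)]))
from h import *
P=np.load("P.npy");Q=np.load("Q.npy")
def loc(p,L):
    c,s=np.cos(p[2]),np.sin(p[2]);L=np.array(L)/1000;return np.array([p[0]+c*L[0]-s*L[1],p[1]+s*L[0]+c*L[1],L[2]])
for k in(.54,.80,1.06):
    th=.95-k
    print(k,[np.round((proj(cam(n),loc(P,(140*np.sin(th),y,85+140*np.cos(th))))[0]-o)*4+a,0) for n,o,a in(("top",(215,125),(0,0)),("scene",(320,180),(380,0))) for y in(-48,48)])
s=get_state();R=Ro.from_quat(s["tcp_rot"]).as_matrix();print("yaw",np.degrees(np.arctan2(R[1,0],R[0,0])))
M=np.array([[np.cos(Q[2]),np.sin(Q[2])],[-np.sin(Q[2]),np.cos(Q[2])]]);print("box local",M@(s["eef_pos"][:2]-Q[:2]))
E
```

```text
time: 5.48
eef_pos: [0.6514, -0.0148, 0.3036]
tcp_rot: [0.998, -0.068, -0.004, -0.0]
contact_force: [-0.0, 0.7, 0.6]
opening: 0.003
time: 5.9
eef_pos: [0.6215, -0.2036, 0.3037]
tcp_rot: [0.998, -0.068, -0.004, -0.001]
contact_force: [0.3, -1.0, 0.5]
opening: -0.002
time: 5.98
eef_pos: [0.6207, -0.2083, 0.3034]
tcp_rot: [0.997, -0.071, -0.004, 0.0]
contact_force: [0.3, 0.2, 0.7]
opening: -0.006
t 5.9833 tcp local [-0.00807221 -0.35966858] [ 0.62071276 -0.20826378  0.30336249] F [0.31825181 0.18448029 0.69132137]
0.54 [array([180., 114.]), array([ 35., 148.]), array([491., 206.]), array([652., 224.])]
0.8 [array([191., 161.]), array([ 44., 196.]), array([497., 150.]), array([656., 167.])]
1.06 [array([204., 215.]), array([ 56., 250.]), array([503., 103.]), array([658., 120.])]
yaw -7.9169743162301
box local [ 0.07379345 -0.00161143]
```

View pics/d5.png

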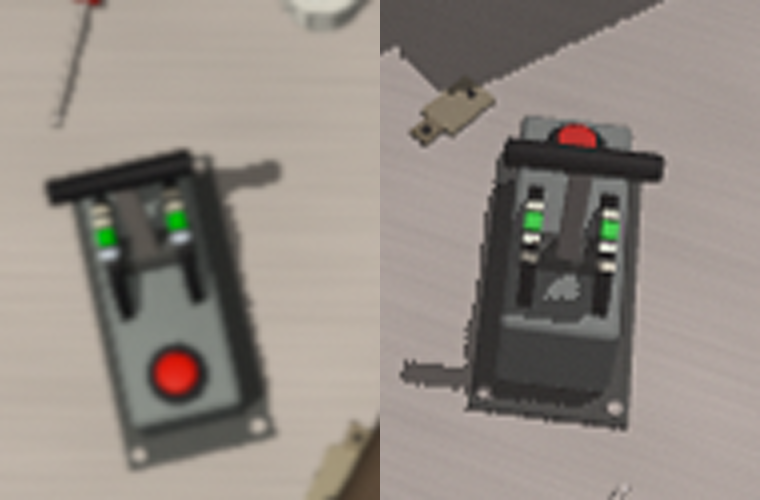

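The bar in the crop lies along (48,192)–(190,158). The prediction for 0.80 is (44,196)–(191,161), so the lever is in the third notch, and the scene camera agrees. Next the cover.

```bash
python3 -m jog '{"travel":[[0,0,-34],[0,0,-35],[0,0,-35],[0,0,-34],[0,0,0]],"dr":[[0,0,0],[0,0,0],[0,0,0],[0,0,0],[0,0,0]],"jaw":[255,255,255,255,255]}'
python3 -m jog '{"travel":[[-11.9,1.5,-1.5],[-11.9,1.6,-1.5],[-11.9,1.5,-4],[-11.9,1.6,-4],[0,0,0]],"dr":[[0,0,0],[0,0,0],[0,0,0],[0,0,0],[0,0,0]],"jaw":[255,255,255,255,255]}'
python3 -m jog '{"travel":[[-10.4,1.4,-6.5],[-10.4,1.3,-6.5],[-9.4,1.3,-7.5],[-9.4,1.2,-7.5],[0,0,0]],"dr":[[0,0,0],[0,0,0],[0,0,0],[0,0,0],[0,0,0]],"jaw":[255,255,255,255,255]}'
python3 chk.py 6 wrist scene
```

```text
time: 6.5
eef_pos: [0.6186, -0.1979, 0.1584]
tcp_rot: [0.998, -0.066, -0.009, -0.004]
contact_force: [-1.2, 1.0, -0.6]
opening: -0.004
time: 6.92
eef_pos: [0.5753, -0.1946, 0.1586]
tcp_rot: [0.998, -0.067, -0.001, -0.001]
contact_force: [0.3, 0.4, -0.1]
opening: 0.001
time: 7.33
eef_pos: [0.5361, -0.19, 0.1299]
tcp_rot: [0.998, -0.067, -0.001, -0.001]
contact_force: [0.4, -0.5, -0.6]
opening: 0.001
t 7.3333 tcp local [-0.08532266 -0.32067681] [ 0.53613551 -0.18996952  0.12994743] F [ 0.40237799 -0.48600769 -0.60396047]
```

View pics/scene6.png

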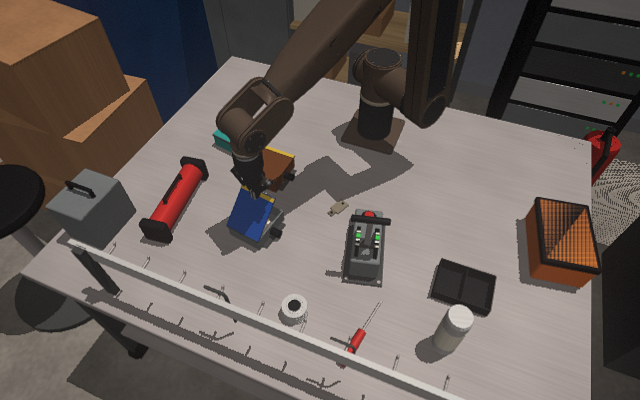

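The scene picture shows the cover following the fingers at (250,210), with the lever's bar unmoved at (372,218). I keep going and then press.

```bash
python3 -m jog '{"travel":[[-7.9,1.1,-9.8],[-7.9,1,-9.8],[-6,0.8,-10.5],[-6,0.8,-10.5],[0,0,0]],"dr":[[0,0,0],[0,0,0],[0,0,0],[0,0,0],[0,0,0]],"jaw":[255,255,255,255,255]}'
python3 -m jog '{"travel":[[-3,0.4,-8],[-3,0.4,-8],[-1.5,0.2,-6],[-1.5,0.2,-6],[0,0,0]],"dr":[[0,0,0],[0,0,0],[0,0,0],[0,0,0],[0,0,0]],"jaw":[255,255,255,255,255]}'
python3 -m jog '{"travel":[[-1,0.1,-3],[0,0,-3],[0,0,0]],"dr":[[0,0,0],[0,0,0],[0,0,0]],"jaw":[255,255,255]}'
python3 -m jog '{"travel":[[0,0,-2],[0,0,0]],"dr":[[0,0,0],[0,0,0]],"jaw":[255,255]}'
```

```text
time: 7.85
eef_pos: [0.5063, -0.1861, 0.0862]
tcp_rot: [0.998, -0.068, -0.003, -0.001]
contact_force: [-0.7, -0.2, 0.6]
opening: -0.0
time: 8.27
eef_pos: [0.5009, -0.1865, 0.0619]
tcp_rot: [0.998, -0.068, 0.0, -0.0]
contact_force: [1.2, 0.1, 2.4]
opening: 0.002
time: 8.52
eef_pos: [0.5009, -0.1869, 0.0578]
tcp_rot: [0.998, -0.067, 0.001, 0.001]
contact_force: [0.4, 0.9, 6.3]
opening: -0.001
time: 8.68
eef_pos: [0.4995, -0.1863, 0.0537]
tcp_rot: [0.998, -0.067, 0.0, 0.0]
contact_force: [-0.1, -0.1, -0.0]
opening: 0.001
```

```bash
for i in 1 2 3; do python3 -m jog '{"travel":[[0,0,-1.5],[0,0,0]],"dr":[[0,0,0],[0,0,0]],"jaw":[255,255]}' | grep -E "eef_pos|force"; done
```

```text
eef_pos: [0.4991, -0.1861, 0.0515]
contact_force: [-0.3, 0.2, 0.7]
eef_pos: [0.4991, -0.1861, 0.051]
contact_force: [-2.9, 0.4, 4.9]
eef_pos: [0.4991, -0.1862, 0.0509]
contact_force: [-4.6, 2.9, 13.3]
```

The force rose to 6.3 N and dropped to zero, and then the tip met a hard stop at z = 51 mm, which is the shut height. I lift, turn the wrist camera away from the lever, and go above the button.

```bash
python3 -m jog '{"travel":[[0,0,-1],[0,0,0],[0,0,35],[0,0,38],[0,0,38]],"dr":[[0,0,0],[0,0,0],[0,0,0],[0,0,0],[0,0,0]],"jaw":[255,255,255,255,255]}'
python3 -m jog '{"travel":[[0,0,38],[-5.3,34,0],[-5.3,34,0],[-5.3,34,0],[-5.3,34,0]],"dr":[[0,0,-7],[0,0,-7],[0,0,-7],[0,0,-7],[0,0,-7]],"jaw":[255,255,255,255,255]}'
python3 -m jog '{"travel":[[-5.3,34,0],[-5.3,34,0],[-5.3,34,0],[-5.3,34,0],[-5.3,34,0]],"dr":[[0,0,-7],[0,0,-7],[0,0,-7],[0,0,-7],[0,0,-4]],"jaw":[255,255,255,255,255]}'
python3 -m jog '{"travel":[[0,0,0],[0,0,0]],"dr":[[0,0,0],[0,0,0]],"jaw":[255,255]}'
python3 chk.py 7 scene top wrist
python3 - <<'E'
from h import *
s=get_state();R=Ro.from_quat(s["tcp_rot"]).as_matrix();print("yaw",np.degrees(np.arctan2(R[1,0],R[0,0])),s["qpos"])
f=lambda p,x,y:cv2.resize(cv2.imread(p)[y:y+125,x:x+180],None,fx=4,fy=4,interpolation=cv2.INTER_CUBIC)
cv2.imwrite("pics/d7.png",f("pics/scene7.png",215,180))
E
```

```text
time: 9.6
eef_pos: [0.498, -0.1854, 0.1588]
tcp_rot: [0.998, -0.067, -0.002, -0.001]
contact_force: [0.7, -0.5, 0.4]
opening: 0.001
time: 10.02
eef_pos: [0.4773, -0.0493, 0.1967]
tcp_rot: [0.93, -0.367, -0.001, 0.0]
contact_force: [0.5, 0.6, 0.1]
opening: -0.002
time: 10.43
eef_pos: [0.4518, 0.1067, 0.1964]
tcp_rot: [0.806, -0.591, -0.004, -0.004]
contact_force: [1.1, 0.9, -0.8]
opening: 0.003
time: 10.6
eef_pos: [0.4522, 0.1055, 0.1964]
tcp_rot: [0.806, -0.592, -0.003, -0.003]
contact_force: [-0.6, 0.3, 0.8]
opening: -0.0
t 10.6 tcp local [-0.09218011 -0.01360706] [0.45221551 0.10548993 0.19636167] F [-0.57722938  0.31266338  0.79451531]
yaw -72.76870349959226 [ 1.53784479e-03 -1.59992721e-01  2.11093475e+00  9.74740992e-03
  1.19127733e+00  2.83878283e+00]
```

View pics/d7.png

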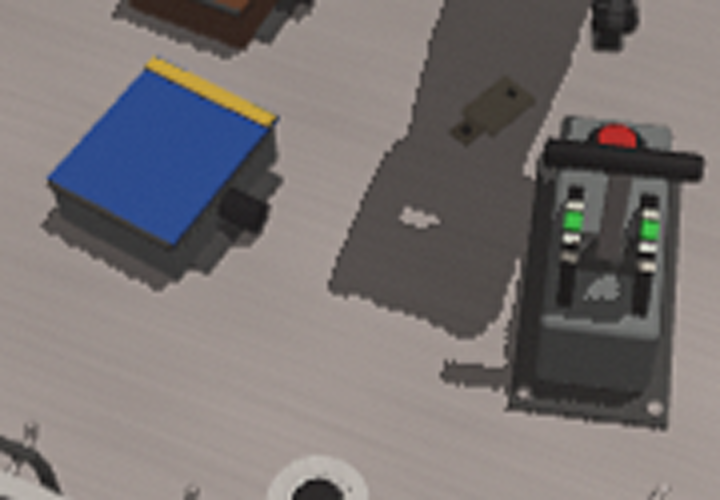

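The crop shows the cover flat and shut and the lever still at the green notch. But joint 6 stands at its limit (2.839 of 2.84), so I turn back 21° and re-centre over the button.

```bash
python3 -m jog '{"travel":[[0,0,0],[0,0,0],[0,0,0],[-1,13.5,0],[0,0,0]],"dr":[[0,0,7],[0,0,7],[0,0,7],[0,0,0],[0,0,0]],"jaw":[255,255,255,255,255]}'
python3 chk.py 8 wrist
python3 - <<'E'
from h import *
s=get_state();print(s["qpos"]);C=cam("wrist",s)
im=cv2.imread("pics/wrist8.png");b,g,r=[im[:,:,i].astype(int) for i in range(3)]
m=((r>120)&(g<60)&(b<60)).astype(np.uint8)
n,l,st,ce=cv2.connectedComponentsWithStats(m)
for i in range(1,n):
    if st[i,4]>30:print(st[i],ce[i],atz(C,ce[i],.099))
print("pred",proj(C,(.4509,.1192,.099)))
E
```

```text
time: 11.17
eef_pos: [0.4523, 0.1178, 0.197]
tcp_rot: [0.9, -0.437, -0.004, -0.003]
contact_force: [-0.8, 0.2, 0.2]
opening: 0.003
t 11.1667 tcp local [-0.08902433 -0.00167547] [0.45226677 0.11783169 0.19701855] F [-0.83698917  0.22884725  0.21488077]
[ 0.03162618 -0.15232095  2.10391071  0.00931075  1.19351633  2.50230084]
[  0  28  15  32 229] [ 4.44104803 42.62882096] [0.68691908 0.16571843 0.099     ]
[302 183  38  28 148] [318.56756757 191.61486486] [0.45643397 0.11735961 0.099     ]
pred [[323.03801503 198.09608319]]
```

The red patch in the wrist view agrees with the predicted button to within 2 mm. Now I press.

```bash
python3 -m jog '{"travel":[[-0.7,0.7,-30],[0,0,-30],[0,0,-25],[0,0,-6],[0,0,0]],"dr":[[0,0,0],[0,0,0],[0,0,0],[0,0,0],[0,0,0]],"jaw":[255,255,255,255,255]}'
python3 -m jog '{"travel":[[0,0,-4],[0,0,-4],[0,0,-4],[0,0,-2],[0,0,0]],"dr":[[0,0,0],[0,0,0],[0,0,0],[0,0,0],[0,0,0]],"jaw":[255,255,255,255,255]}'
```

```text
time: 11.63
eef_pos: [0.4498, 0.118, 0.104]
tcp_rot: [0.9, -0.436, -0.006, -0.002]
contact_force: [0.6, -0.7, 0.1]
opening: 0.001
time: 12.05
eef_pos: [0.4531, 0.1187, 0.0935]
tcp_rot: [0.9, -0.436, -0.001, -0.004]
contact_force: [1.9, -1.5, 3.3]
opening: -0.001
```

```bash
for i in 1 2; do python3 -m jog '{"travel":[[0,0,-1.5],[0,0,-1],[0,0,0]],"dr":[[0,0,0],[0,0,0],[0,0,0]],"jaw":[255,255,255]}'|grep -E "eef_pos|force|time"; done
```

```text
time: 12.3
eef_pos: [0.4531, 0.1187, 0.091]
contact_force: [3.5, -1.2, 5.5]
time: 12.55
eef_pos: [0.4533, 0.1187, 0.0908]
contact_force: [-3.9, -3.4, 20.2]
```

Fully down (z = 91 mm, hard stop). I hold it for 2.5 s and check the lever numerically, by locating the bar in the scene picture.

```bash
for i in 1 2 3 4 5 6; do python3 -m jog '{"travel":[[0,0,0],[0,0,0],[0,0,0],[0,0,0],[0,0,0]],"dr":[[0,0,0],[0,0,0],[0,0,0],[0,0,0],[0,0,0]],"jaw":[255,255,255,255,255]}'|grep -E "force|time"; done
python3 chk.py 9 scene top
python3 - <<'E'
from h import *
P=np.load("P.npy");S=cam("scene");T=cam("top")
def loc(p,L):
    c,s=np.cos(p[2]),np.sin(p[2]);L=np.array(L)/1000;return np.array([p[0]+c*L[0]-s*L[1],p[1]+s*L[0]+c*L[1],L[2]])
for n,C in(("scene",S),("top",T)):
  a=cv2.imread(f"pics/{n}9.png",0)
  b=cv2.imread(f"pics/{n}0.png",0);m=[]
  for k in(0,.28,.54,.8):
    th=.95-k
    px=np.array([proj(C,loc(P,(140*np.sin(th),y,85+140*np.cos(th))))[0] for y in range(-40,41,5)]).round().astype(int)
    m.append((k,a[px[:,1],px[:,0]].mean().round(),b[px[:,1],px[:,0]].mean().round()))
  print(n,"angle, mean grey along bar now, at rest start:",m)
f=lambda p,x,y:cv2.resize(cv2.imread(p)[y:y+135,x:x+180],None,fx=4,fy=4,interpolation=cv2.INTER_CUBIC)
cv2.imwrite("pics/d9.png",f("pics/scene9.png",215,180))
E
```

```text
time: 12.97
contact_force: [-4.0, -2.7, 19.2]
time: 13.38
contact_force: [-4.2, -2.6, 19.0]
time: 13.8
contact_force: [-4.1, -2.6, 19.2]
time: 14.22
contact_force: [-5.6, -2.4, 19.1]
time: 14.63
contact_force: [-4.0, -2.1, 19.3]
time: 15.05
contact_force: [-4.3, -3.4, 20.2]
t 15.05 tcp local [-0.08784691 -0.00107867] [0.45325609 0.11870562 0.09084494] F [-4.2669081  -3.38244284 20.1526059 ]
scene angle, mean grey along bar now, at rest start: [(0, np.float64(37.0), np.float64(39.0)), (0.28, np.float64(73.0), np.float64(73.0)), (0.54, np.float64(83.0), np.float64(96.0)), (0.8, np.float64(70.0), np.float64(83.0))]
top angle, mean grey along bar now, at rest start: [(0, np.float64(29.0), np.float64(29.0)), (0.28, np.float64(131.0), np.float64(132.0)), (0.54, np.float64(159.0), np.float64(160.0)), (0.8, np.float64(117.0), np.float64(118.0))]
```

The bar is at rest, matching the first pictures in both cameras. I lift off and take a final look.

```bash
python3 -m jog '{"travel":[[0,0,20],[0,0,35],[0,0,35],[0,0,35],[0,0,35]],"dr":[[0,0,0],[0,0,0],[0,0,0],[0,0,0],[0,0,0]],"jaw":[255,255,255,255,255]}'
for i in 1 2; do python3 -m jog '{"travel":[[0,0,0],[0,0,0],[0,0,0],[0,0,0],[0,0,0]],"dr":[[0,0,0],[0,0,0],[0,0,0],[0,0,0],[0,0,0]],"jaw":[255,255,255,255,255]}'|grep -E "time|force"; done
python3 chk.py 10 scene top
```

```text
time: 15.57
eef_pos: [0.4499, 0.1192, 0.2474]
tcp_rot: [0.9, -0.436, -0.005, -0.003]
contact_force: [1.0, 0.2, -0.7]
opening: -0.001
time: 15.98
contact_force: [-0.0, -0.2, 0.3]
time: 16.4
contact_force: [-0.1, -0.5, 0.2]
t 16.4 tcp local [-0.08961951 -0.00046343] [0.4513857  0.11885492 0.24706071] F [-0.05778267 -0.53150535  0.21462481]
```

View pics/scene10.png

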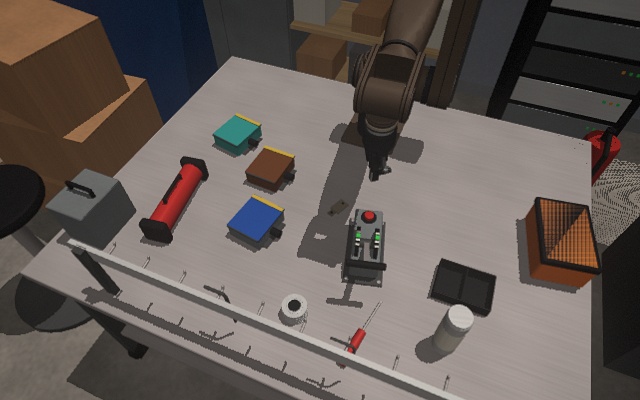

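The cover is shut at (256,220), the lever is back at rest at (365,265), the button is free at (369,216), and the other things are where they were.

```bash
python3 -c "
from plant import *
print(sign_off())"
```

```text
the job is handed in; nothing more can be done
None
```

The job is done in the order asked and handed in at about 16.4 s of the 64 s allowed.

- **Brake lever:** I pulled it back from behind with closed fingers to just past the third (green) notch and let go. It settled on that notch; both fixed cameras put the bar where 0.80 rad should be, within about 2 px.
- **Blue cover:** I pressed it shut. The force rose to 6.3 N and dropped away, then the tip met a hard stop at 51 mm, the shut height. The cover was still flat in the last picture.
- **Release button:** I held it fully down (top at 91 mm, about 20 N) for about 2.5 s. While it was still held, both cameras showed the bar back at rest, matching the starting pictures.
- **Last check:** With the arm lifted clear and the force near zero, the lever was at rest and the cover shut. By eye, none of the other things had moved.

**What went wrong:** While I turned towards the button, joint 6 reached 2.839 of its 2.84 limit, so I turned it back at once. The readings I took never exceeded the range, but they were not continuous. During the pull itself the arm hid the lever, so I relied on geometry there and checked the notch once the arm was clear.

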